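# Load a round ink flask into a spring-cradle shaker and hold it down

## Task

Fit the orange collar into the shaker's sprung steel ring, narrow end down and wide rim up, and let go of it. Then take the round blue flask from its cork ring by its white cap, set it upright in the collar, push it down until the sprung ring is fully down at its stop, and finish while still holding it pressed there: do not let go. Keep the flask upright throughout and leave the other things on the table where they are.

Things in the scene. Friction and masses are not known exactly. Their poses are not given: they have to be found in the camera images.
- collar_center (a point): Orange collar, a stepped tube 32 mm high, bore 48 mm, 60 g. Upper 20 mm: wide rim, 66 mm diameter; lower 12 mm: spigot, 56 mm, tapering to 51 mm at its foot. Starts loose, standing on its spigot, at one of three places. Point: its centre, 16 mm above its underside; z from spigot to rim. Seated, the rim's underside rests on the ring and this point is 4 mm above point cradle_top.
- cradle_top (a point): Centre of the top face of the shaker's sprung steel ring (59 mm bore, 76 mm outer diameter, 14 mm thick, open through), on a coil spring above a round grey base (116 mm diameter, 30 mm high). 74 mm above the table when unloaded; moves straight down against the spring; z up.
- cradle (a joint): How far the sprung ring is pressed down, m: 0 at the top, 0.018 at the stop (fully down). Spring 550 N/m, preload 3.3 N (1.5 N carries the ring). It sags 1 to 4 mm under the resting collar and flask and springs back when not pushed; the stop takes about 9 N of push beyond their weight.
- flask_center (a point): Round blue flask, 98 mm high, about 250 g, bottom-heavy: 60 mm ball, 26 mm neck, white cap 30 mm in diameter, 66 to 98 mm above the underside. Point: on its axis, 49 mm above the underside, 33 mm below mid-cap; z up to the cap. Starts upright, its ball resting in the cork ring's bore; it rests alike in the collar's bore, this point then 57 mm above point cradle_top.
- stand: Cork ring fixed to the table, 80 mm outer diameter, 48 mm bore, 24 mm high, in which the flask starts, at one of the same three places. Origin at the centre of its underside.
- grey_collar_center (a point): Grey collar of the same shape but 12 mm less in diameter (54 mm rim), the wrong size: leave it alone. Loose, standing at one of the same three places. Point at its centre, 16 mm above its underside.
- jar_a: Yellow jar, 60 mm diameter, 75 mm high, loose, to be left alone. Origin at the centre of its underside.
- jar_b: Green jar, 60 mm diameter, 75 mm high, loose, to be left alone. Origin at the centre of its underside.
- tape: Roll of white tape lying flat, 90 mm diameter, 30 mm high, to be left alone. Origin at the centre of its underside.
- marker: Red and white square marker pen lying flat, 127 mm long, 18 mm thick, to be left alone. Origin under its white barrel, x along the pen to the red cap.
- ink_bottle: Small red bottle with a white cap, 30 mm diameter, 55 mm high, to be left alone. Origin at the centre of its underside.
- pot: Bright pink open pot, 72 mm diameter, 65 mm high, to be left alone. Origin at the centre of its underside.

How it is judged:
On the way, in this order (a step that is already met when the one before it is completed fails the run):
1. the orange collar sits in the sprung ring, rim up, and is let go (horizontal distance between collar_center and cradle_top below 0.005 m and z of collar_center in the frame of cradle_top below 0.0075 m and angle between collar_center's own z axis and vertical below 0.1 rad and contact force between the fingers and collar below 0.1 N), for 0.2 s.
2. the flask stands upright in the seated collar (horizontal distance between collar_center and cradle_top below 0.005 m and z of collar_center in the frame of cradle_top below 0.0075 m and angle between collar_center's own z axis and vertical below 0.1 rad and horizontal distance between flask_center and cradle_top below 0.01 m and z of flask_center in the frame of cradle_top below 0.062 m and angle between flask_center's own z axis and vertical below 0.2 rad), for 0.2 s.
At the end, for the whole second after the job is handed in: Collar rim up in the ring (5 mm sideways, 3.5 mm of fully in, 0.1 rad); flask in it (10 mm sideways, 5 mm high, 0.2 rad); the fingers push on the flask, which presses the collar with over 5 N, and the ring stays over 14.5 mm down of its 18 mm through the last second (all of step 2 and value of joint cradle above 0.0145 m and contact force between flask and collar above 5 N and contact force between the fingers and flask above 1 N); the arm keeps its last pose, push and grip.
It fails at once if the flask is tipped over (angle between flask_center's own z axis and vertical above 0.6 rad).
It fails at once if another thing on the table is moved by more than 30 mm (distance of any of grey_collar_center, jar_a, jar_b, tape, marker, ink_bottle, pot from where it was at the start of the episode above 0.03 m).
It also fails if it takes over 58 s, if anything falls off the work surface, if the arm or the gripper's body presses on something with over 40 N, if the wrist force passes 120 N, or if a joint passes its speed limit or range.

## Robot

A 7-joint arm with a two-finger parallel gripper is mounted at the origin on the work surface. World frame = base frame: x ahead of the robot, y to its left, z up, the work surface at z = 0. Lengths are in m, angles in rad, forces in N, time in s.
With the tool pointing down it reaches from about 0.4 to 0.85 m from the base axis. Payload 4.5 kg.
Tool frame: the origin (TCP) lies between the finger pads; the fingertips stand 11 mm ahead of it and the grasp point (between the pads) lies 8 mm behind it (r.nose_length is the distance from the TCP to the fingertips, in m); z points along the fingers, y is the line along which they close (so a half turn about z gives the same grasp; the last joint's range is limited). The gripper opens to 88 mm and grips with 3 to 60 N. Pads are 18 mm wide; open, the fingers measure 123 mm over their backs; the gripper's body (75 mm by 187 mm) begins 45 mm behind the grasp point.
Start: joints at [1.268, 0.689, -0.195, 1.565, 0.157, 0.902, -0.215], TCP at [0.207, -0.59, 0.25] pointing down, gripper open.
Joint ranges: [-3.01, 3.01], [-0.46, 2.08], [-1.47, 1.51], [0.13, 2.56], [-1, 4.14], [0.04, 2.09], [-2.66, 2.66]. Speed limits (rad/s): [2.57, 2.57, 3.14, 3.14, 3.14, 3.14, 3.14].

## Interface

Orientations are given as a unit quaternion [x, y, z, w].
In Python, from plant import get_state, snapshot, camera_model, r gives the robot as it stands.
- The arm moves only by the shell command python3 -m inch 'ROWS' [FORCE]. ROWS is text: rows parted by semicolons, each of 7 numbers parted by spaces: the opening, from -1 (shut) to 1 (fully open), then the shift along the tool's x, y, z in m, then the turn, a rotation vector about the tool's x, y, z in rad. A call has 1 to 20 rows; each row shifts and turns the commanded pose from where the row before left it, along the tool's axes as they then stand; what a row does not reach is not made up. A row lasts 1/12 s, in which the tool goes at most 41.7 mm and 7.16 degrees, less where a joint would pass 70% of its speed; a pose out of reach is approached as far as the arm can. A call is refused whole if a number of a shift passes 0.0417 or a number of a turn 0.125, either way. A call with a gripper value outside its range is refused whole. The fingers move at their own pace and stop on an object; FORCE is the grip in N (left out, the last holds). Time passes only in rows, so rows that do not move let the fingers close. It gives the time, the measured TCP pose, the force, the opening and the grip force at its end, in the units of the state.
- get_state(): the state, without advancing time (a new reading comes with each control period).
- snapshot(name): name is "scene" or "top"; returns (picture, depth): 480x640x3 uint8, red, green, blue; 480x640 float32, m along the optical axis (not along the pixel's ray), 0 where there is no reading.
- camera_model(name): a dict with "intrinsics" (3x3 intrinsics, pixels), "view" (4x4, takes a point from world to camera coordinates). Camera axes: x right, y down, z forward; pixel columns grow to the right and rows downward; lengths in m; the calibration is good to about 2 mm. A picture is of the moment at which its call begins. camera_model takes no time and is no camera call.
- r.finish_job(): hands the job in; it is judged then, once.
The state is a dict: "clock": time; "q": joint angles; "qd": joint speeds; "joint_torque": joint torques, N m; "tool_pos": TCP position; "eef_rot": TCP orientation; "contact_force": force on the tool from outside, world axes, zero at the start; "moment": the same for the moment, N m; "opening": opening from 0.0 (shut) to 1.0 (fully open); "finger_force": force on a finger pad.
Only numpy, scipy, OpenCV 4.12 (cv2) and the standard library are available. Lean on these libraries where they do the work, as an engineer would, in place of code of your own. Each camera call takes 0.05 s, during which the arm holds its last target. There are 200 camera calls.

## Working session

There is one attempt and no reset: what is moved stays moved. The work goes in short steps, Python scripts to look and compute and a shell command to move; the robot and the scene stay as the last step left them, time stands still between calls to the robot, and variables do not carry over. Pictures are saved under pics/ and viewed, at most 10 in all, crops included, and the job is handed in when it is done.

```bash
ls; mkdir -p pics
python3 - <<'E'
from plant import get_state,snapshot,camera_model,r
import cv2,numpy as np
for n in("scene","top"):
    p,d=snapshot(n);cv2.imwrite(f"pics/{n}0.png",p[:,:,::-1]);np.savez(f"{n}0.npz",p=p,d=d)
    m=camera_model(n);print(n,np.round(m["intrinsics"],1).tolist(),np.round(m["view"],3).tolist(),(d>0).mean())
s=get_state();print({k:np.round(v,3).tolist() for k,v in s.items()},r.nose_length)
E
```

```text
pics
scene [[607.0, 0.0, 329.2], [0.0, 607.0, 242.1], [0.0, 0.0, 1.0]] [[0.766, 0.643, -0.011, -0.483], [0.403, -0.494, -0.77, -0.169], [-0.501, 0.585, -0.638, 1.462], [0.0, 0.0, 0.0, 1.0]] 0.995986328125
top [[441.2, 0.0, 321.7], [0.0, 441.2, 242.1], [0.0, 0.0, 1.0]] [[0.021, -1.0, 0.01, 0.023], [-0.995, -0.022, -0.093, 0.597], [0.093, -0.008, -0.996, 0.915], [0.0, 0.0, 0.0, 1.0]] 0.9957942708333334
{'clock': 0.1, 'q': [1.268, 0.69, -0.195, 1.566, 0.157, 0.903, -0.215], 'qd': [0.001, -0.003, 0.0, -0.004, 0.0, -0.001, -0.0], 'joint_torque': [-0.002, -52.85, -1.271, -15.384, -0.053, 0.002, 0.0], 'tool_pos': [0.206, -0.589, 0.249], 'eef_rot': [0.986, 0.168, -0.0, -0.001], 'contact_force': [0.061, -0.691, -0.141], 'moment': [0.012, -0.004, 0.009], 'finger_force': 0.0, 'opening': 1.002} 0.011
```

View pics/scene0.png

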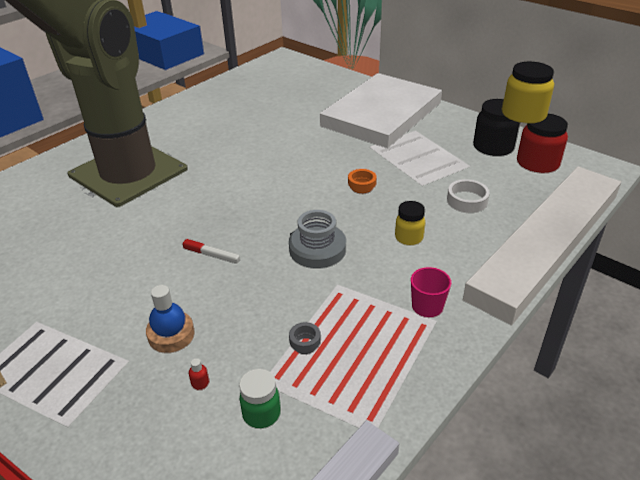

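View pics/top0.png

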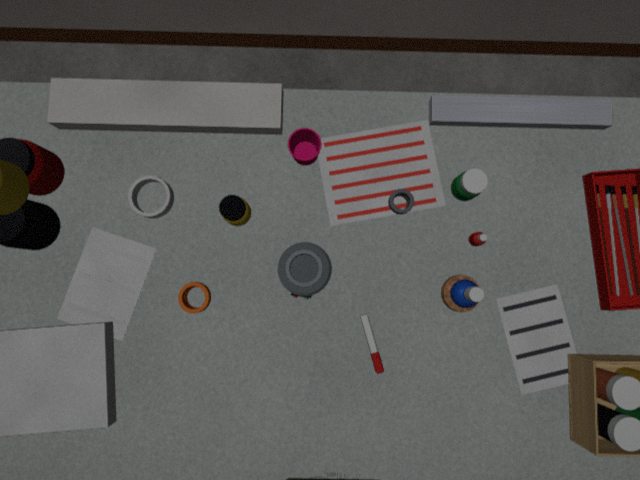

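The scene view shows the orange collar at (362,180), the shaker at (317,232), the flask with its cap at (161,298) and the grey collar at (305,338). The top view shows the collar at (195,297), the ring at (304,268) and the cap at (476,294). Next I'll measure these from both views.

```bash
cat > h.py <<'E'
import numpy as np,cv2
from plant import snapshot,camera_model,get_state
def cloud(n,p=None,d=None):
    if p is None:p,d=snapshot(n)
    m=camera_model(n);K=np.array(m["intrinsics"]);V=np.array(m["view"])
    v,u=np.mgrid[:480,:640];X=np.stack([(u-K[0,2])/K[0,0]*d,(v-K[1,2])/K[1,1]*d,d],-1)
    return p,(X-V[:3,3])@V[:3,:3],d>0       # world points
def circ(P):   # algebraic circle fit
    A=np.c_[2*P[:,:2],np.ones(len(P))];c=np.linalg.lstsq(A,(P[:,:2]**2).sum(1),rcond=None)[0]
    return c[0],c[1],np.sqrt(c[2]+c[0]**2+c[1]**2)
def minc(P): # enclosing circle
    (x,y),R=cv2.minEnclosingCircle((P[:,:2]*1000).astype(np.float32));return np.round([x/1000,y/1000,R/1000],4)
E
python3 - <<'E'
from h import *
for n in("scene","top"):
    z=np.load(n+"0.npz");p,W,ok=cloud(n,z["p"],z["d"]);h=cv2.cvtColor(p,cv2.COLOR_RGB2HSV)
    box={"scene":{"collar":(340,160,390,200),"ring":(285,200,350,270),"cap":(145,280,178,315),"grey":(285,318,325,358),"ball":(145,290,190,335)},
     "top":{"collar":(170,275,220,320),"ring":(275,240,335,300),"cap":(465,283,488,306),"grey":(385,185,417,218),"ball":(440,270,490,312)}}[n]
    for k,(a,b,c,e) in box.items():
        m=np.zeros(ok.shape,bool);m[b:e,a:c]=1;m&=ok
        if k=="collar":m&=(h[...,0]<20)&(h[...,1]>150)
        if k=="cap":m&=(h[...,1]<60)&(h[...,2]>110)&(W[...,2]>.06)
        if k=="ball":m&=(abs(h[...,0]-112)<15)&(h[...,1]>120)
        if k in("ring","grey"):m&=W[...,2]>.01
        P=W[m];zt=np.percentile(P[:,2],97 if k!="ring" else 96)
        T=P[abs(P[:,2]-zt)<.004]
        print(n,k,len(P),"zmax",np.round(np.percentile(P[:,2],[50,90,97,100]),4),"n",len(T),"mean",np.round(T.mean(0),4),"enc",minc(T))
E
```

```text
scene collar 557 zmax [0.0238 0.0316 0.0331 0.0352] n 168 mean [0.4751 0.2987 0.0312] enc [0.4771 0.2998 0.0353]
scene ring 2356 zmax [0.0303 0.072  0.0741 0.0777] n 349 mean [0.5426 0.0683 0.0728] enc [0.5429 0.0698 0.0394]
scene cap 301 zmax [0.1079 0.1102 0.111  0.1119] n 177 mean [ 0.4973 -0.2667  0.1091] enc [ 0.4975 -0.2658  0.0158]
scene grey 716 zmax [0.0284 0.0324 0.0334 0.0351] n 324 mean [ 0.6927 -0.137   0.0314] enc [ 0.6932 -0.135   0.0286]
scene ball 9 zmax [0.0459 0.0477 0.0494 0.0501] n 5 mean [ 0.5122 -0.2568  0.0471] enc [ 0.5024 -0.2703  0.0284]
top collar 441 zmax [0.0309 0.0335 0.0346 0.0365] n 240 mean [0.4739 0.3021 0.0325] enc [0.4733 0.3029 0.0321]
top ring 2333 zmax [0.0301 0.0736 0.0751 0.0783] n 426 mean [0.5386 0.0725 0.0738] enc [0.5382 0.0725 0.0377]
top cap 164 zmax [0.1091 0.111  0.1121 0.1134] n 130 mean [ 0.4941 -0.2638  0.1097] enc [ 0.4941 -0.2646  0.0142]
top grey 349 zmax [0.0308 0.0334 0.0346 0.0365] n 184 mean [ 0.6882 -0.1329  0.0324] enc [ 0.6881 -0.1329  0.0267]
top ball 53 zmax [0.0522 0.0646 0.0728 0.0851] n 0 mean [nan nan nan] enc [0. 0. 0.]<stdin>:14: RuntimeWarning: Mean of empty slice.
  ret = um.true_divide(
```

```bash
python3 -m inch '1 .03 -.018 0 0 0 0;1 .03 -.018 0 0 0 0;1 .03 -.018 0 0 0 0;1 .03 -.018 0 0 0 0;1 .03 -.018 0 0 0 0;1 .03 -.018 0 0 0 0;1 .03 -.018 0 0 0 0;1 .03 -.018 0 0 0 0;1 .03 -.018 0 0 0 0;1 .03 -.018 0 0 0 0;1 .03 -.018 0 0 0 0;1 .03 -.018 0 0 0 0;1 0 0 0 0 0 .084;1 0 0 0 0 0 .084;1 0 0 0 0 0 .084;1 0 0 0 0 0 .084;1 0 0 0 0 0 0;1 0 0 0 0 0 0'; python3 -c "
from h import *;s=get_state();print(s['q'],s['tool_pos'],s['eef_rot'])"
```

```text
clock: 1.6
tool_pos: [0.4748, -0.2669, 0.2495]
eef_rot: [1.0, 0.002, -0.0, 0.0]
contact_force: [0.4, -0.1, -0.1]
opening: 1.001
finger_force: 0.0
[ 0.46007279  0.58045397 -0.05311792  1.81396013  0.04321572  0.7489209
 -1.18355452] [ 0.47478007 -0.26690757  0.24949297] [ 9.99998595e-01  1.63964714e-03 -3.47993628e-04  8.70463027e-06]
```

```bash
python3 -m inch '1 0 -.038 0 0 0 0;1 0 -.038 0 0 0 0;1 0 -.038 0 0 0 0;1 0 -.038 0 0 0 0;1 0 -.038 0 0 0 0;1 0 -.038 0 0 0 0;1 0 -.038 0 0 0 0;1 0 -.038 0 0 0 0;1 0 -.038 0 0 0 0;1 0 -.038 0 0 0 0;1 0 -.038 0 0 0 0;1 0 -.038 0 0 0 0;1 0 -.038 0 0 0 0;1 0 -.037 0 0 0 0;1 0 -.037 0 0 0 0;1 0 0 .03 0 0 0;1 0 0 .03 0 0 0;1 0 0 .03 0 0 0;1 0 0 0 0 0 0;1 0 0 0 0 0 0'
python3 - <<'E'
from h import *
s=get_state();print(s['q'],s['tool_pos'],s['eef_rot'])
for n in("scene","top"):
    p,d=snapshot(n);cv2.imwrite(f"pics/{n}1.png",p[:,:,::-1])
a=cv2.imread("pics/scene1.png")[60:260,240:480];b=cv2.imread("pics/top1.png")[210:410,80:320]
cv2.imwrite("pics/c1.png",cv2.resize(np.hstack([a,b]),(800,333)))
E
```

```text
clock: 3.27
tool_pos: [0.4737, 0.3003, 0.1588]
eef_rot: [1.0, 0.001, -0.001, 0.001]
contact_force: [0.6, -0.3, 0.8]
opening: 0.998
finger_force: 0.0
[-0.65591165  0.73271439  0.0150591   1.84895486 -0.01923051  0.56360559
 -2.19721787] [0.47371592 0.30025149 0.15880244] [ 9.99997925e-01  1.00127568e-03 -1.47681138e-03  9.82706033e-04]
```

View pics/c1.png

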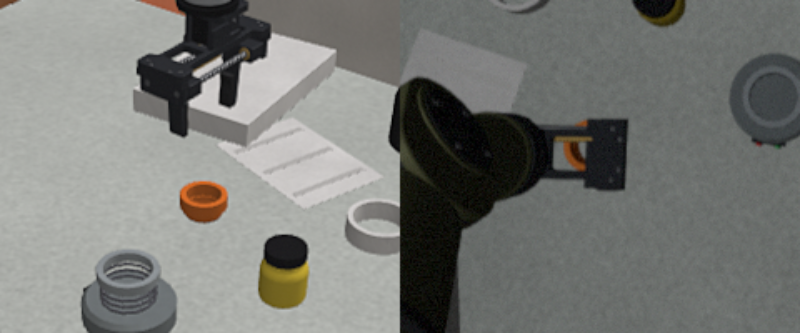

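The gripper stands over the collar, with its fingers straddling it along y. I'll lower it and grip.

```bash
python3 -m inch '1 .001 0 .03 0 0 0;1 0 0 .03 0 0 0;1 0 0 .03 0 0 0;1 0 0 .02 0 0 0;1 0 0 .02 0 0 0;1 0 0 0 0 0 0;1 0 0 0 0 0 0' ;python3 - <<'E'
from h import *
p,W,ok=cloud("scene");h=cv2.cvtColor(p,cv2.COLOR_RGB2HSV);t=get_state()["tool_pos"]
m=ok&(p.max(2)<70)&(abs(W[...,0]-t[0])<.06)&(abs(W[...,1]-t[1])<.075)&(W[...,2]<.07)&(W[...,2]>.01)
for sgn in(-1,1):
    P=W[m&(sgn*(W[...,1]-t[1])>0)];print(len(P),P.min(0) if len(P) else 0,P.max(0) if len(P) else 0,np.median(P,0))
m=ok&(h[...,0]<20)&(h[...,1]>150)&(abs(W[...,0]-t[0])<.06)&(abs(W[...,1]-t[1])<.06);P=W[m];print(P.min(0),P.max(0))
E
python3 -m inch '-.2 0 0 0 0 0 0;-.2 0 0 0 0 0 0;-.2 0 0 0 0 0 0;-.2 0 0 0 0 0 0;-.2 0 0 0 0 0 0;-.2 0 0 0 0 0 0;-.2 0 0 0 0 0 0;-.2 0 0 0 0 0 0' 20
```

```text
clock: 3.95
tool_pos: [0.4763, 0.3013, 0.0308]
eef_rot: [1.0, 0.0, 0.001, -0.0]
contact_force: [0.6, -0.7, -0.9]
opening: 1.0
finger_force: 0.0
132 [0.46601389 0.23435068 0.02396446] [0.49022726 0.25335999 0.06676187] [0.48223869 0.24141287 0.04312759]
160 [0.46545233 0.3367652  0.02063883] [0.49029034 0.35741308 0.06988115] [0.4823344  0.34636929 0.04524025]
[ 0.44996432  0.24176536 -0.00058892] [0.51220834 0.35132757 0.29772982]
clock: 4.67
tool_pos: [0.4762, 0.3014, 0.0308]
eef_rot: [1.0, 0.0, 0.001, -0.001]
contact_force: [0.3, -0.1, 7.2]
opening: 0.749
finger_force: 20.0
```

```bash
python3 -m inch '-.2 0 0 -.02 0 0 0;-.2 0 0 -.03 0 0 0;-.2 0 0 -.03 0 0 0;-.2 0 0 -.03 0 0 0;-.2 .009 .032 0 0 0 0;-.2 .009 .032 0 0 0 0;-.2 .009 .033 0 0 0 0;-.2 .009 .033 0 0 0 0;-.2 .009 .033 0 0 0 0;-.2 .009 .033 0 0 0 0;-.2 .01 .033 0 0 0 0;-.2 0 0 0 0 0 0;-.2 0 0 0 0 0 0;-.2 0 0 0 0 0 0' ;cat > look.py <<'E'
from h import *
import sys
k=sys.argv[1];s=get_state();t=s["tool_pos"];print("tcp",np.round(t,4),"rot",np.round(s["eef_rot"],4))
ims=[]
for n in("scene","top"):
    p,W,ok=cloud(n);h=cv2.cvtColor(p,cv2.COLOR_RGB2HSV)
    m=ok&(h[...,0]<20)&(h[...,1]>150)&(np.hypot(W[...,0]-.54,W[...,1]-.072)<.05)&(W[...,2]>.05);P=W[m]
    if len(P):
        zt=np.percentile(P[:,2],97);T=P[abs(P[:,2]-zt)<.005];print(n,"collar z",np.round(np.percentile(P[:,2],[2,50,97]),4),len(T),np.round(T.mean(0),4),minc(T),circ(T))
        M=P[(P[:,2]>zt-.018)];print("  x range",np.round(np.percentile(M[:,0],[1,99]),4),"y",np.round(np.percentile(M[:,1],[1,99]),4))
    c=(245,110,405,300) if n=="scene" else (225,180,385,370)
    ims.append(p[c[1]:c[3],c[0]:c[2],::-1])
cv2.imwrite(f"pics/{k}.png",cv2.resize(np.hstack(ims),(800,475)))
E
python3 look.py c2
```

```text
clock: 5.83
tool_pos: [0.5394, 0.0725, 0.1397]
eef_rot: [1.0, 0.0, -0.0, -0.0]
contact_force: [-0.4, -0.8, -0.7]
opening: 0.754
finger_force: 20.0
tcp [0.5394 0.0725 0.1397] rot [ 1.e+00  4.e-04 -2.e-04 -3.e-04]
scene collar z [0.1114 0.1313 0.1423] 188 [0.551  0.0752 0.1399] [0.5402 0.0714 0.0365] (np.float64(0.5409507860061136), np.float64(0.07026010111079672), np.float64(0.02845712986777818))
  x range [0.5147 0.5724] y [0.0365 0.1046]
top collar z [0.4664 0.5488 0.5764] 1 [0.5158 0.0365 0.5783] [0.5158 0.0365 0.    ] (np.float64(0.13327935648599612), np.float64(0.009437845944427594), np.float64(0.38347204834711995))
  x range [0.5158 0.5158] y [0.0365 0.0365]
```

View pics/c2.png

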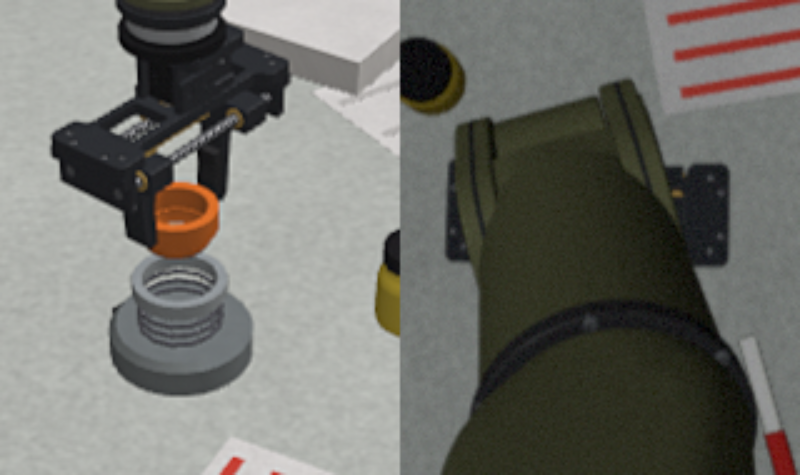

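The collar is held rim up just above the ring, with the rim at about (185,205) in the crop and the ring at (180,280). I'll fit the collar and ring outer walls in the same camera to get the relative offset.

```bash
cat > rel.py <<'E'
from h import *
from scipy.optimize import least_squares
def fit(P,R):
    f=least_squares(lambda c:np.hypot(P[:,0]-c[0],P[:,1]-c[1])-R,P[:,:2].mean(0)-[.02,-.015],loss="soft_l1",f_scale=.001);return f.x,np.median(abs(f.fun))
def walls():
    p,W,ok=cloud("scene");h=cv2.cvtColor(p,cv2.COLOR_RGB2HSV)
    n=ok&(np.hypot(W[...,0]-.54,W[...,1]-.072)<.055)
    o=n&(h[...,0]<20)&(h[...,1]>150)&(W[...,2]>.05);P=W[o];zt=np.percentile(P[:,2],97)
    out=P[(P[:,2]<zt-.004)&(P[:,2]>zt-.018)&((P[:,0]-.54)*.86-(P[:,1]-.07)*.5>.012)]
    c,e=fit(out,.033);T=P[P[:,2]>zt-.0035];A=np.linalg.lstsq(np.c_[T[:,:2],np.ones(len(T))],T[:,2],rcond=None)[0]
    g=n&(h[...,1]<60)&(p.max(2)>75)&(W[...,2]>.061)&(W[...,2]<.071);G=W[g];G=G[(G[:,0]-.54)*.86-(G[:,1]-.07)*.5>.015]
    cg,eg=fit(G,.038)
    print("collar",c,e,len(out),"ztop",zt,"slope",A[:2],"ring",cg,eg,len(G),"diff ring-collar",cg-c)
if __name__=="__main__":walls();walls()
E
python3 rel.py
```

```text
collar [0.53811388 0.07292066] 0.001224752202618709 151 ztop 0.14229149513378136 slope [-0.0160492  -0.11127202] ring [0.54045674 0.07090342] 0.0009669357871064203 136 diff ring-collar [ 0.00234286 -0.00201723]
collar [0.53812029 0.07274228] 0.0009028350818795806 146 ztop 0.14179436723512484 slope [-0.05064205 -0.09115861] ring [0.54049839 0.07089781] 0.0006371103533816952 137 diff ring-collar [ 0.0023781  -0.00184447]
```

```bash
python3 -m inch '-.2 .0015 .001 .015 0 0 0;-.2 0 0 .015 0 0 0;-.2 0 0 0 0 0 0;-.2 0 0 0 0 0 0'; python3 -m inch '-.2 0 0 .005 0 0 0;-.2 0 0 .005 0 0 0;-.2 0 0 0 0 0 0;-.2 0 0 0 0 0 0'; python3 rel.py
```

```text
clock: 6.37
tool_pos: [0.5404, 0.0718, 0.1093]
eef_rot: [1.0, 0.001, -0.001, 0.0]
contact_force: [-0.4, -0.1, -0.8]
opening: 0.747
finger_force: 20.0
clock: 6.7
tool_pos: [0.5411, 0.071, 0.0997]
eef_rot: [1.0, 0.0, -0.0, 0.0]
contact_force: [1.0, -0.2, -1.1]
opening: 0.746
finger_force: 20.0
collar [0.54031143 0.06989564] 0.0011401435656921838 145 ztop 0.10215807386198875 slope [0.68470505 0.47763733] ring [0.54027877 0.07084169] 0.0009952595481895754 145 diff ring-collar [-3.26680292e-05  9.46044064e-04]
collar [0.54012807 0.0694474 ] 0.0009652020854401117 143 ztop 0.10244434936505434 slope [0.47594879 0.29796457] ring [0.54037354 0.07101047] 0.0008841378921404415 142 diff ring-collar [0.00024547 0.00156308]
```

```bash
python3 -m inch '-.2 0 -.0005 .004 0 0 0;-.2 0 0 .004 0 0 0;-.2 0 0 0 0 0 0;-.2 0 0 0 0 0 0;-.2 0 0 0 0 0 0'; python3 rel.py
```

```text
clock: 7.22
tool_pos: [0.5415, 0.0716, 0.0919]
eef_rot: [1.0, 0.0, 0.0, -0.0]
contact_force: [0.3, 0.7, 1.9]
opening: 0.753
finger_force: 20.0
collar [0.54020236 0.06998666] 0.0011524647928346614 144 ztop 0.09454121257438583 slope [0.44059151 0.31317008] ring [0.54029488 0.07107163] 0.0009371974095402948 148 diff ring-collar [9.25219089e-05 1.08497228e-03]
collar [0.53984188 0.06957076] 0.0013853140274249984 150 ztop 0.09475436314039289 slope [0.7680659  0.57315641] ring [0.54004682 0.07047496] 0.001037343208078939 149 diff ring-collar [0.00020495 0.0009042 ]
```

```bash
python3 -m inch '1 0 0 0 0 0 0;1 0 0 0 0 0 0;1 0 0 0 0 0 0;1 0 0 0 0 0 0;1 0 0 0 0 0 0;1 0 0 0 0 0 0;1 0 0 -.02 0 0 0;1 0 0 -.03 0 0 0;1 0 0 -.04 0 0 0;1 0 0 -.04 0 0 0;1 0 .03 0 0 0 0;1 0 .038 0 0 0 0;1 0 .038 0 0 0 0;1 0 .038 0 0 0 0;1 0 .038 0 0 0 0;1 -.009 .038 0 0 0 0;1 -.009 .038 0 0 0 0;1 -.009 .038 0 0 0 0;1 -.009 .038 0 0 0 0;1 -.009 0 0 0 0 0'; python3 look.py c3; python3 rel.py
```

```text
clock: 8.98
tool_pos: [0.4939, -0.2728, 0.2217]
eef_rot: [1.0, -0.006, -0.0, 0.004]
contact_force: [-0.5, -1.5, 0.1]
opening: 0.998
finger_force: 0.0
tcp [ 0.4939 -0.2728  0.2217] rot [ 1.0e+00 -5.9e-03 -1.0e-04  3.6e-03]
scene collar z [0.0646 0.0874 0.095 ] 292 [0.5429 0.0676 0.093 ] [0.5407 0.0692 0.0353] (np.float64(0.5424445085091026), np.float64(0.06876640330002226), np.float64(0.028626557890190116))
  x range [0.5109 0.5745] y [0.0367 0.0989]
top collar z [0.0638 0.0933 0.0966] 324 [0.5394 0.0718 0.094 ] [0.5389 0.072  0.0318] (np.float64(0.5388121770518204), np.float64(0.07195759451337291), np.float64(0.028138124750352586))
  x range [0.5084 0.5695] y [0.0411 0.1024]
collar [0.54058274 0.07075477] 0.0010599803022543833 161 ztop 0.09496096424563252 slope [-0.00410109 -0.0033285 ] ring [0.54050504 0.0709262 ] 0.0009061389956508958 137 diff ring-collar [-7.77039749e-05  1.71430401e-04]
collar [0.54022969 0.07051792] 0.0009321235769607084 159 ztop 0.09493063630524952 slope [-0.00267517 -0.0076791 ] ring [0.54039532 0.07082057] 0.0010090065360800066 138 diff ring-collar [0.00016563 0.00030265]
```

View pics/c3.png

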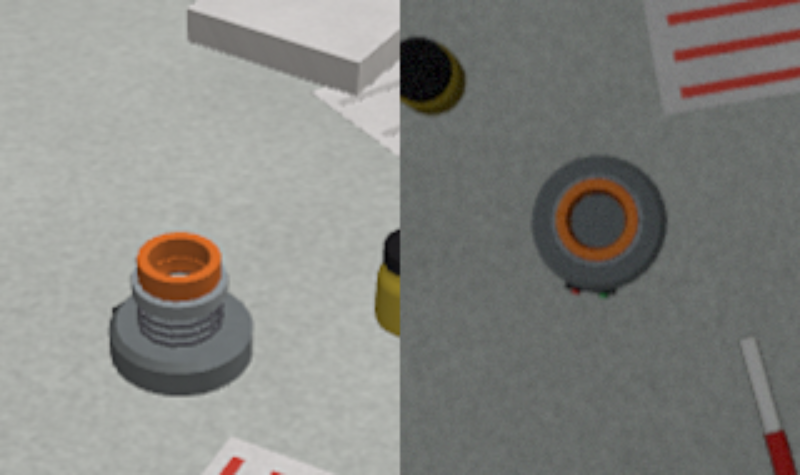

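The collar is seated level and centred: orange rim at (180,260) in the scene crop and (596,219) in the top crop. Next I'll line up over the flask cap.

```bash
python3 -m inch '1 0 0 0 0 0 0;1 0 0 0 0 0 0;1 0 0 0 0 0 0'
python3 - <<'E'
from h import *
ims=[]
for n,(a,b,c,e) in (("scene",(90,200,250,360)),("top",(400,220,560,380))):
    p,W,ok=cloud(n);ims.append(p[b:e,a:c,::-1])
cv2.imwrite("pics/c4.png",cv2.resize(np.hstack(ims),(800,400)))
E
```

```text
clock: 9.43
tool_pos: [0.4973, -0.2611, 0.2218]
eef_rot: [1.0, 0.002, 0.0, -0.0]
contact_force: [0.3, -0.4, -1.2]
opening: 0.999
finger_force: 0.0
```

View pics/c4.png

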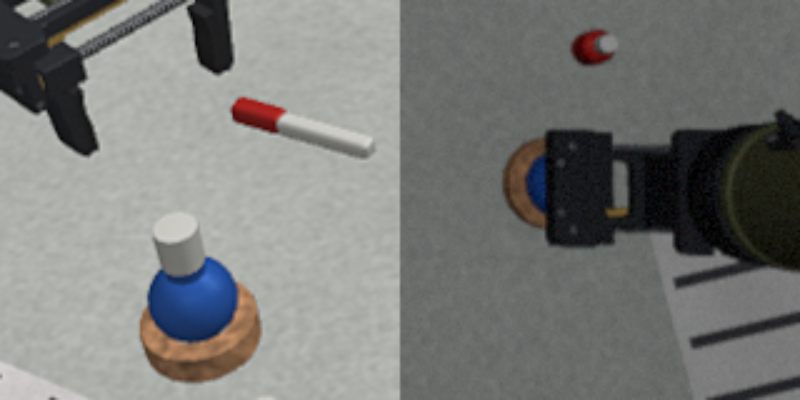

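The fingers are centred above the cap (crop (180,235)), with nothing near the descent path.

```bash
python3 -m inch '1 -.001 .0035 .03 0 0 0;1 0 0 .03 0 0 0;1 0 0 .03 0 0 0;1 0 0 .024 0 0 0;1 0 0 .02 0 0 0;1 0 0 0 0 0 0;1 0 0 0 0 0 0;1 0 0 0 0 0 0'; python3 -m inch '-.5 0 0 0 0 0 0;-.5 0 0 0 0 0 0;-.5 0 0 0 0 0 0;-.5 0 0 0 0 0 0;-.5 0 0 0 0 0 0;-.5 0 0 0 0 0 0;-.5 0 0 0 0 0 0;-.5 0 0 0 0 0 0;-.5 0 0 0 0 0 0;-.5 0 0 0 0 0 0;-.5 0 0 0 0 0 0;-.5 0 0 0 0 0 0' 10; python3 -m inch '-.5 0 0 0 0 0 0;-.5 0 0 0 0 0 0;-.5 0 0 0 0 0 0' 40
```

```text
clock: 10.2
tool_pos: [0.4963, -0.2662, 0.0887]
eef_rot: [1.0, 0.001, 0.001, 0.0]
contact_force: [0.3, -0.1, 1.2]
opening: 1.0
finger_force: 0.0
clock: 11.2
tool_pos: [0.4955, -0.2659, 0.0877]
eef_rot: [1.0, 0.0, -0.0, -0.0]
contact_force: [0.1, 0.7, 0.6]
opening: 0.336
finger_force: 10.0
clock: 11.45
tool_pos: [0.4955, -0.2659, 0.0877]
eef_rot: [1.0, 0.0, -0.0, -0.0]
contact_force: [-1.3, 1.4, 0.6]
opening: 0.332
finger_force: 40.0
```

```bash
python3 -m inch '-.5 0 0 -.02 0 0 0;-.5 0 0 -.03 0 0 0;-.5 0 0 -.03 0 0 0;-.5 0 0 -.03 0 0 0;-.5 0 0 -.03 0 0 0;-.5 .002 -.015 0 0 0 0;-.5 .004 -.025 0 0 0 0;-.5 .005 -.035 0 0 0 0;-.5 .005 -.035 0 0 0 0;-.5 .005 -.035 0 0 0 0;-.5 .005 -.035 0 0 0 0;-.5 .005 -.035 0 0 0 0;-.5 .005 -.035 0 0 0 0;-.5 .005 -.035 0 0 0 0;-.5 .003 -.03 0 0 0 0;-.5 .002 -.0225 0 0 0 0;-.5 0 0 0 0 0 0;-.5 0 0 0 0 0 0;-.5 0 0 0 0 0 0;-.5 0 0 0 0 0 0'
cat > fl.py <<'E'
from rel import *
import sys
def flask():
    p,W,ok=cloud("scene");h=cv2.cvtColor(p,cv2.COLOR_RGB2HSV);t=get_state()["tool_pos"]
    n=ok&(np.hypot(W[...,0]-.54,W[...,1]-.072)<.055)
    B=W[n&(abs(h[...,0]-112)<15)&(h[...,1]>120)]
    f=least_squares(lambda c:np.linalg.norm(B-c,axis=1)-.030,B.mean(0)-[.01,-.01,.01],loss="soft_l1",f_scale=.001)
    O=W[n&(h[...,0]<20)&(h[...,1]>150)&(W[...,2]>.05)&(W[...,2]<.11)]
    print("tcp",np.round(t,4),"ball",np.round(f.x,4),len(B),"collar ztop",np.round(np.percentile(O[:,2],97),4))
    return p
p=flask();flask()
cv2.imwrite(f"pics/{sys.argv[1]}.png",cv2.resize(p[80:300,225:445,::-1],(550,550)))
E
python3 fl.py c5; python3 rel.py
```

```text
clock: 13.12
tool_pos: [0.5409, 0.0695, 0.2275]
eef_rot: [1.0, -0.001, -0.0, 0.001]
contact_force: [-0.1, 0.2, -2.1]
opening: 0.327
finger_force: 40.0
tcp [0.541  0.0696 0.2276] ball [0.5441 0.0652 0.2375] 8 collar ztop 0.0948
tcp [0.5411 0.0697 0.2277] ball [0.5376 0.0653 0.2616] 11 collar ztop 0.095
collar [0.54024406 0.07048694] 0.0009313771889286233 162 ztop 0.09500140717232751 slope [0.06301963 0.05062863] ring [0.54040006 0.07113316] 0.0008217871624569724 132 diff ring-collar [0.000156   0.00064622]
collar [0.54052325 0.0709    ] 0.0009594954546208526 166 ztop 0.0949020845697323 slope [0.05217732 0.03711078] ring [0.5403823  0.07073928] 0.0009455777607830507 135 diff ring-collar [-0.00014095 -0.00016072]
```

View pics/c5.png

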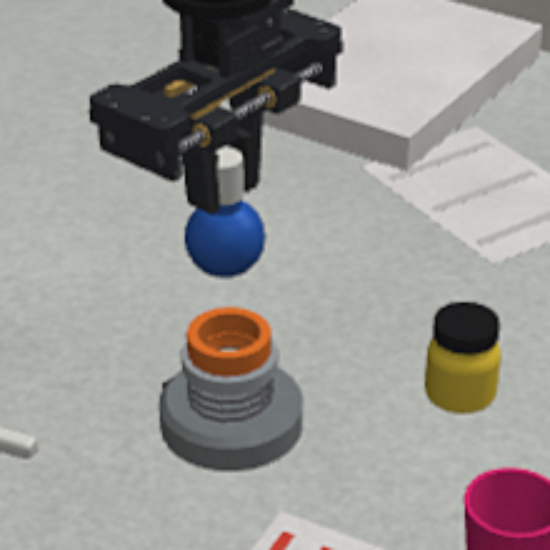

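The flask hangs upright in the grip (ball at (225,237)) above the seated collar (229,335). I'll come down to just above contact and check the offset.

```bash
sed -i 's/(abs(h\[...,0\]-112)<15)&(h\[...,1\]>120)/(p[...,2].astype(int)>p[...,0]+45)/' fl.py; python3 -m inch '-.5 0 -.0017 .02 0 0 0;-.5 0 0 .02 0 0 0;-.5 0 0 .01 0 0 0;-.5 0 0 0 0 0 0;-.5 0 0 0 0 0 0;-.5 0 0 0 0 0 0'; python3 fl.py c6;python3 rel.py
```

```text
clock: 13.82
tool_pos: [0.5419, 0.0731, 0.1785]
eef_rot: [1.0, 0.0, 0.001, -0.0]
contact_force: [-0.0, 0.7, -2.3]
opening: 0.332
finger_force: 40.0
tcp [0.542  0.0732 0.1787] ball [0.5425 0.0723 0.1308] 791 collar ztop 0.095
tcp [0.5419 0.0732 0.1787] ball [0.5427 0.0721 0.131 ] 786 collar ztop 0.0951
collar [0.54007947 0.07050942] 0.0011121955785488684 168 ztop 0.09515199401607208 slope [0.10620761 0.41178637] ring [0.54063909 0.07099613] 0.0008587590031193179 133 diff ring-collar [0.00055962 0.00048671]
collar [0.54008547 0.0706907 ] 0.0009465575524751635 169 ztop 0.09533303233323516 slope [0.06819001 0.40608386] ring [0.54061293 0.07117208] 0.0010181174377186138 134 diff ring-collar [0.00052746 0.00048138]
```

```bash
python3 -m inch '-.5 -.002 .0015 .006 0 0 0;-.5 0 0 .006 0 0 0;-.5 0 0 .005 0 0 0;-.5 0 0 0 0 0 0;-.5 0 0 0 0 0 0'; python3 -m inch '-.5 0 0 .003 0 0 0;-.5 0 0 .003 0 0 0;-.5 0 0 0 0 0 0;-.5 0 0 0 0 0 0;-.5 0 0 0 0 0 0'; python3 fl.py c7;python3 rel.py
```

```text
clock: 14.43
tool_pos: [0.5389, 0.0717, 0.1602]
eef_rot: [1.0, 0.0, -0.0, 0.0]
contact_force: [0.8, -0.9, -2.6]
opening: 0.329
finger_force: 40.0
clock: 14.85
tool_pos: [0.5397, 0.0716, 0.155]
eef_rot: [1.0, 0.0, 0.001, 0.0]
contact_force: [1.1, -1.2, 0.6]
opening: 0.33
finger_force: 40.0
tcp [0.5396 0.0716 0.155 ] ball [0.5405 0.0709 0.1079] 744 collar ztop 0.0927
tcp [0.5396 0.0716 0.155 ] ball [0.5406 0.0708 0.1079] 742 collar ztop 0.0927
collar [0.54040169 0.07098345] 0.0009947298200632705 172 ztop 0.09282135436342753 slope [-0.3671172   0.52127427] ring [0.53971434 0.0712154 ] 0.0014600539633372392 187 diff ring-collar [-0.00068735  0.00023195]
collar [0.54010251 0.07091876] 0.00106175521763293 181 ztop 0.09324236609332678 slope [-0.44303002  0.87164714] ring [0.5397214  0.07101601] 0.0015198198554998085 188 diff ring-collar [-3.81112549e-04  9.72468479e-05]
```

```bash
python3 -m inch '-.5 0 0 .003 0 0 0;-.5 0 0 .003 0 0 0;-.5 0 0 .003 0 0 0;-.5 0 0 .003 0 0 0;-.5 0 0 .002 0 0 0;-.5 0 0 0 0 0 0;-.5 0 0 0 0 0 0;-.5 0 0 0 0 0 0'; python3 -m inch '-.5 0 0 .002 0 0 0;-.5 0 0 .001 0 0 0;-.5 0 0 0 0 0 0;-.5 0 0 0 0 0 0;-.5 0 0 0 0 0 0';  python3 fl.py c8
```

```text
clock: 15.72
tool_pos: [0.5401, 0.0716, 0.1412]
eef_rot: [1.0, 0.0, 0.001, 0.0]
contact_force: [0.5, -1.2, 9.5]
opening: 0.324
finger_force: 40.0
clock: 16.13
tool_pos: [0.5404, 0.0715, 0.139]
eef_rot: [1.0, 0.0, 0.002, 0.0]
contact_force: [-0.5, -1.8, 14.2]
opening: 0.327
finger_force: 40.0
tcp [0.5404 0.0715 0.139 ] ball [0.5408 0.0707 0.0923] 717 collar ztop 0.0779
tcp [0.5404 0.0715 0.139 ] ball [0.5409 0.0705 0.0924] 722 collar ztop 0.0778
```

```bash
python3 -m inch '-.5 0 0 .001 0 0 0;-.5 0 0 .001 0 0 0;-.5 0 0 0 0 0 0;-.5 0 0 0 0 0 0;-.5 0 0 0 0 0 0;-.5 0 0 0 0 0 0;-.5 0 0 0 0 0 0;-.5 0 0 0 0 0 0'; python3 fl.py c9;python3 rel.py
```

```text
clock: 16.9
tool_pos: [0.5409, 0.0715, 0.1386]
eef_rot: [1.0, 0.0, 0.002, -0.0]
contact_force: [-1.9, -1.6, 27.8]
opening: 0.329
finger_force: 39.9
tcp [0.5409 0.0714 0.1386] ball [0.541  0.0708 0.0921] 716 collar ztop 0.0778
tcp [0.541  0.0714 0.1386] ball [0.5411 0.0705 0.092 ] 714 collar ztop 0.0774
collar [0.54043271 0.07042604] 0.0008840972563672611 155 ztop 0.07741861635516134 slope [ 0.0037759  -0.00517755] ring [0.50884706 0.05768202] 9.142021487051899e-09 1 diff ring-collar [-0.03158565 -0.01274402]rel.py:4: RuntimeWarning: Mean of empty slice.
  f=least_squares(lambda c:np.hypot(P[:,0]-c[0],P[:,1]-c[1])-R,P[:,:2].mean(0)-[.02,-.015],loss="soft_l1",f_scale=.001);return f.x,np.median(abs(f.fun))
  ret = um.true_divide(
Traceback (most recent call last):
  File "rel.py", line 14, in <module>
    if __name__=="__main__":walls();walls()
                                    ~~~~~^^
  File "rel.py", line 12, in walls
    cg,eg=fit(G,.038)
          ~~~^^^^^^^^
  File "rel.py", line 4, in fit
    f=least_squares(lambda c:np.hypot(P[:,0]-c[0],P[:,1]-c[1])-R,P[:,:2].mean(0)-[.02,-.015],loss="soft_l1",f_scale=.001);return f.x,np.median(abs(f.fun))
ValueError: Initial guess is outside of provided bounds
```

View pics/c9.png

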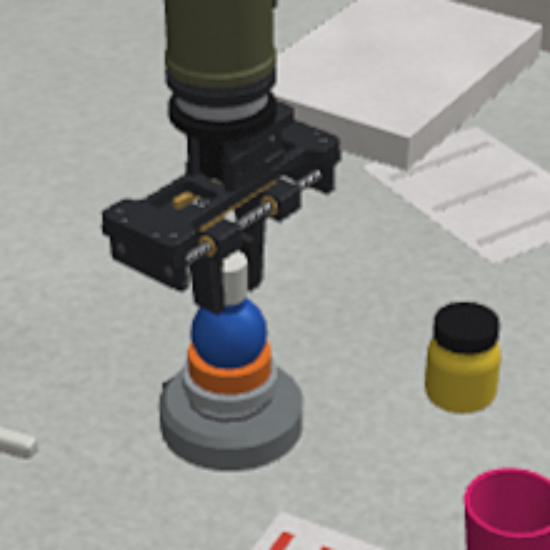

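The ring is at its stop: the force rose to 28 N with under 0.5 mm of further travel. The flask is upright in the level collar (ball (230,330), rim (230,370)). I'll hand it in.

```bash
python3 -m inch '-.5 0 0 0 0 0 0;-.5 0 0 0 0 0 0;-.5 0 0 0 0 0 0'; python3 -c "
from plant import r;print(r.finish_job())"
```

```text
clock: 17.35
tool_pos: [0.5409, 0.0715, 0.1386]
eef_rot: [1.0, 0.0, 0.002, -0.0]
contact_force: [-3.3, -1.4, 27.0]
opening: 0.326
finger_force: 39.9
the job is handed in; nothing more can be done
None
```

I handed the job in at 17.4 s, and no verdict came back: the collar is seated rim up in the ring, and the arm is still holding the flask upright in it with about 27 N, the ring down at its stop.

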